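# Set and pin the mitre fence of a strap-end trimmer

## Task

Set the strap trimmer's fence for 45-degree strap ends: swing it by its hand post to the third click round from its square stop, then take the lock pin out of the wooden tool block and push it straight down through the fence's lug and the index plate underneath, until its grip sits flush on the lug. The plate was adjusted by test cuts, so its hole and not the click gives the true angle, and lies a few millimetres off: feel for it by rocking the fence with the pin. Leave the drive punch standing in the block.

Things in the scene. Friction and masses are not known exactly. Their poses are not given: they have to be found in the camera images.
- trimmer: Strap trimmer, fixed to the bench: grey cast base 245 x 225 mm, round steel table 190 mm across, top 40 mm high. Origin under the fence pivot, on the bench; z up, y towards the knife, x along the knife away from its lever's black grip. The knife frame stands along x at y = +47 mm, 95 mm high; its lever is up to 147 mm high and reaches to x = -195 mm.
- fence_pivot (a point): Vertical axis on which the fence swings, at the table's top, 40 mm above the bench; axes as the trimmer's. At fence angle a the lug's hole lies 120 mm from it along (-sin a, -cos a) in the trimmer's x and y; the hand post 151.5 mm from it, at an angle 0.079 rad further on.
- fence (a joint): Fence angle, rad: 0 at the square stop, growing clockwise seen from above, upper stop 1.06. A sprung roller clicks in at the stop, 0.262, 0.524, 0.785 and 1.047 (every 15 degrees). It takes some 2 to 3 N at the post to pass from click to click; in a click it gives either way under some 3 N. Starts at the stop or at the first or second click.
- fence_hole (a point): Upper mouth of the 11.5 mm hole through the fence's 18 mm thick steel lug (40 x 34 mm, top 60 mm above the bench); z up. 2 mm below lies the fixed index plate, 8 mm thick, with like holes every 15 degrees, open beneath. Its holes lie 3 to 6 mm round the 120 mm circle from where a click puts the lug's: the pin passes the lug but lands on the plate, 20 mm down, until the fence is shifted.
- fence_post (a point): Middle of the fence's upright black hand post, round, 18 mm thick, 54 to 95 mm above the bench, at the outer end of the fence; this point is 77 mm above the bench, z up. The fence's steel straight edge beside it is 58 mm high.
- pin_grip (a point): Middle of the lock pin's grip; z up along the pin. Grip: dark ringed cylinder 22 mm across, 36 mm long; below it a steel shank 10 mm across and 36 mm long, tapering over its last 2.5 mm to a 6.6 mm nose (54 mm below this point). 0.06 to 0.13 kg. The pin stands upright in either of the tool block's two holes, grip resting on the block.
- pin_shoulder (a point): On the lock pin's axis at the flat underside of its grip, 36 mm above the nose; z up along the pin. The pin is home when this lies at the mouth of the lug's hole.
- punch_grip (a point): Middle of the visible part of the drive punch: plain bright steel rod, 15 mm across and 62 mm tall above the block (slimmer and taller than the pin's grip), standing in the block's other hole. It stays there.
- tool_block: Wooden block 125 (x) x 52 (y) x 42 (height) mm, fixed to the bench; origin at the centre of its underside. Two holes 12 mm across, 39 mm deep in its top, at x = -30 and +30 mm, hold the pin and the punch.
Mind the look-alikes: they are no part of the job. Leave any yellow look-alike of the part that bears pin_grip alone.

How it is judged:
By the outcome, as a careful person would: the job done as asked, in the order asked, and still so for the second after the job is handed in, with the robot touching nothing.
It also fails if it takes over 64 s, if anything falls off the work surface, if the arm or the gripper's body presses on something with over 40 N, if the wrist force passes 120 N, or if a joint passes its speed limit or range.

## Robot

A 6-joint arm with a two-finger parallel gripper is mounted at the origin on a cart in front of the work surface, level with it; the furniture and walls round the work are solid. World frame = base frame: x ahead of the robot, y to its left, z up, the work surface at z = 0. Lengths are in m, angles in rad, forces in N, time in s.
With the tool pointing down it reaches from about 0.275 to 0.875 m from the base axis. Payload 12.5 kg.
Tool frame: the origin (TCP) lies at the very end of the fingers, on their centre line; the grasp point (between the pads) lies 19 mm behind it; x points along the fingers, y is the direction in which the jaws open and shut, and the axes are right-handed (so a half turn about x gives the same grasp; the last joint's range is limited). The gripper opens to 85 mm and grips with 20 to 120 N. Pads are 22 mm wide; open, the fingers measure 114 mm over their backs; the gripper's body (76 mm by 85 mm) begins 54 mm behind the grasp point. The pads swing forward as they close: fully open they stand 13 mm farther back than shut.
Start: joints at [-0.085, 0.351, 1.652, -0, 1.139, -0.085], TCP at [0.55, 0, 0.231] pointing down, gripper open.
Joint ranges: [-2.75, 2.75], [-0.79, 2.1], [0.01, 2.65], [-1.57, 4.71], [0.07, 3.14], [-2.87, 2.87]. Speed limits (rad/s): [2.22, 2.22, 2.79, 3.14, 3.14, 3.14].

## Interface

Orientations are given as a 3x3 rotation matrix whose columns are the frame's x, y, z axes.
In Python, from bench import manip gives the robot as it stands. Calls block until the motion is done:
- manip.move_ptp(position, orientation): joint-space move of the TCP to a pose.
- manip.move_l(position, attitude=None, max_speed=0.15): straight line of the TCP; attitude=None keeps the orientation; max_speed is the mean speed in m/s.
- manip.move_j(angles): joint-space move.
- manip.set_gripper(opening, effort=None): opening from 0.0 (shut) to 1.0 (fully open); effort is the grip in N (None keeps the last); returns when the fingers have stopped.
- manip.dwell(seconds).
- manip.inverse_kinematics(position, orientation): joint angles nearest the present ones, or None.
- manip.grab_frame(name): name is "scene" or "side" or "wrist"; returns (picture, depth): 420x560x3 uint8, red, green, blue; 420x560 float32, m along the optical axis (not along the pixel's ray), 0 where there is no reading.
- manip.get_calibration(name): a dict with "camera_matrix" (3x3 intrinsics, pixels), "k1" (the pictures are not rectified: a ray, as slopes to the right and down, at radius r is drawn at 1 + k1 r^2 times it, then the intrinsics apply), "R" (3x3) and "t" (3): a world point X has camera coordinates R X + t. Camera axes: x right, y down, z forward; pixel columns grow to the right and rows downward; lengths in m; the calibration is good to about 2 mm. A picture is of the moment at which its call begins: read the wrist's pose just before it. get_calibration takes no time and is no camera call; for the wrist camera it gives the pose at the moment of the call.
A pose or a line that the arm cannot do raises manip.Unreachable and nothing moves.
- manip.sign_off(): hands the job in, once; it reports no verdict.
Trained networks look in the newest picture that a camera, given by its name, has taken for a name from the list of things; names that differ only in an ending like _2 or _b are one class to them, and where a whole thing is asked for, a point or a joint stands for the part that bears it (a point fixed in the world has none). Each returns a list of dicts, best first, with "confidence" (0 to 1); they miss things now and then, are a little off and sometimes report something else, mostly with a low value. They report only what shows in the picture. A call takes as long as a camera call. They do not tell look-alikes from the thing itself.
- manip.look_for(camera, name): "at" ([x, y, z] in m, in world coordinates, good to about 4 mm: the middle of the surface that is visible of it).
Readings, each from a call of its own:
- manip.current_time(): time.
- manip.current_qpos(): joint angles.
- manip.current_joint_vel(): joint speeds.
- manip.current_joint_torque(): joint torques, N m.
- manip.current_ee_pos(): TCP position.
- manip.current_tcp_rot(): TCP orientation.
- manip.current_force(): force on the tool from outside, world axes, zero at the start.
- manip.current_ft_torque(): the same for the moment, N m.
- manip.current_grip_width(): opening from 0.0 (shut) to 1.0 (fully open).
Only numpy, scipy, OpenCV 4.12 (cv2) and the standard library are available. Lean on these libraries where they do the work, as an engineer would, in place of code of your own. Each camera call takes 0.05 s, during which the arm holds its last target. There are 200 camera calls.

## Working session

There is one attempt and no reset: what is moved stays moved. The work goes in short steps, each a Python script; the robot and the scene stay as the last script left them, time stands still between calls to the robot, and variables do not carry over. Pictures are saved under pics/ and viewed, about 8 in all and at most 12, crops included, and the job is handed in when it is done.

```bash
ls; mkdir -p pics; cat > h.py <<'E'
import numpy as np, cv2
from bench import manip as m
def down(yaw):  # tool x down, jaw dir y at yaw in world xy
    x=np.array([0,0,-1.]); y=np.array([np.cos(yaw),np.sin(yaw),0]); return np.c_[x,y,np.cross(x,y)]
def cloud(cam):
    c=m.get_calibration(cam); im,d=m.grab_frame(cam)
    K=np.array(c["camera_matrix"]); h,w=d.shape
    v,u=np.mgrid[:h,:w]; p=np.stack([u,v],-1).reshape(-1,1,2).astype(np.float64)
    # forward 1+k1 r^2 -> OpenCV model
    q=cv2.undistortPoints(p,K,np.array([c["k1"],0,0,0.])).reshape(h,w,2)
    P=np.dstack([q[...,0]*d,q[...,1]*d,d])
    W=(P-np.array(c["t"]))@np.array(c["R"])
    return im,d,W
def proj(cam,X,c=None):
    c=c or m.get_calibration(cam); X=np.atleast_2d(X).astype(float)
    return cv2.projectPoints(X,cv2.Rodrigues(np.array(c["R"]))[0],np.array(c["t"],float),np.array(c["camera_matrix"]),np.array([c["k1"],0,0,0.]))[0].reshape(-1,2)
def save(n,im): cv2.imwrite(n,im[...,::-1])
E
cat > a.py <<'E'
from h import *
for cam in ("scene","side"):
    im,d,W=cloud(cam); save(f"pics/{cam}0.png",im); np.savez(f"{cam}0.npz",im=im,W=W,d=d)
    for n in ("trimmer","fence_pivot","fence_hole","fence_post","pin_grip","punch_grip","tool_block"):
        print(cam,n,[(np.round(r["at"],3).tolist(),round(r["confidence"],2)) for r in m.look_for(cam,n)][:4])
print(m.current_time())
E
python3 a.py; python3 -c "
import cv2,numpy as np
cv2.imwrite('pics/both.png',cv2.resize(np.vstack([cv2.imread('pics/scene0.png')]),None,fx=1.4,fy=1.4))"
```

```text
pics
scene trimmer [([0.511, 0.084, 0.042], 0.65)]
scene fence_pivot [([0.509, 0.082, 0.041], 0.95)]
scene fence_hole [([0.552, 0.022, 0.055], 0.63)]
scene fence_post [([0.511, 0.083, 0.04], 0.44)]
scene pin_grip [([0.623, -0.216, 0.051], 0.69), ([0.587, -0.305, 0.067], 0.5)]
scene punch_grip [([0.531, -0.295, 0.08], 0.71), ([0.557, 0.024, 0.053], 0.23)]
scene tool_block [([0.539, -0.305, 0.036], 0.74)]
side trimmer [([0.526, 0.083, 0.04], 0.76)]
side fence_pivot [([0.531, 0.085, 0.039], 0.69)]
side fence_hole [([0.56, 0.022, 0.056], 0.88)]
side fence_post [([0.558, 0.023, 0.052], 0.88)]
side pin_grip [([0.598, -0.304, 0.074], 0.65), ([0.53, 0.085, 0.042], 0.65), ([0.623, -0.217, 0.059], 0.58)]
side punch_grip [([0.531, -0.298, 0.083], 0.77)]
side tool_block [([0.557, -0.311, 0.042], 0.62)]
0.8
```

View pics/both.png

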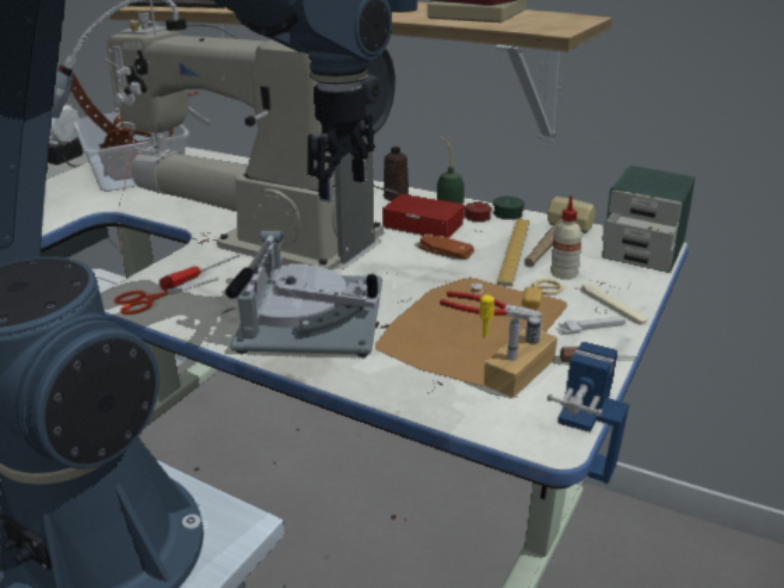

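View pics/side0.png

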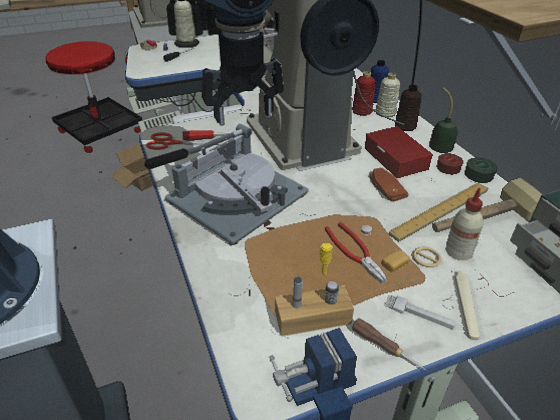

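Scene: the fence post is at about (266,204), the trimmer is at the left, and the block has the bright punch at (367,242) and the dark pin at (381,235). A yellow pin look-alike is on the mat. Next I take wrist views from above the trimmer and the block.

```bash
cat > b.py <<'E'
from h import *
def ortho(W,im,x0,x1,y0,y1,zmax=0.2,s=2):  # top view image, 1/s mm per px
    out=np.zeros((int((x1-x0)*1000*s),int((y1-y0)*1000*s),3),np.uint8)
    P=W.reshape(-1,3);C=im.reshape(-1,3);k=(P[:,0]>x0)&(P[:,0]<x1)&(P[:,1]>y0)&(P[:,1]<y1)&(P[:,2]<zmax)&(P[:,2]>-.01)
    P=P[k];C=C[k];o=np.argsort(P[:,2]);P=P[o];C=C[o]
    r=((x1-P[:,0])*1000*s).astype(int).clip(0,out.shape[0]-1);c=((y1-P[:,1])*1000*s).astype(int).clip(0,out.shape[1]-1)
    out[r,c]=C; return out
if __name__=="__main__":
    for i,(x,y,z) in enumerate([(0.50,0.06,0.36),(0.54,-0.28,0.32)]):
        m.move_ptp([x,y,z],down(np.pi/2)); print(m.current_ee_pos(), m.current_time())
        im,d,W=cloud("wrist"); save(f"pics/w{i}.png",im); np.savez(f"w{i}.npz",im=im,W=W,d=d,c=np.array(m.get_calibration("wrist"),dtype=object))
        for n in (("fence_pivot","fence_hole","fence_post") if i==0 else ("pin_grip","punch_grip")):
            print(n,[(np.round(r["at"],4).tolist(),round(r["confidence"],2)) for r in m.look_for("wrist",n)][:3])
    for f in ("scene0","side0","w0","w1"):
        D=np.load(f+".npz",allow_pickle=True);W=D["W"];im=D["im"]
        z=W[...,2]; dk=im.max(-1)<60
        k=(z>.06)&(z<.1)&dk&(abs(W[...,0]-.5)<.17)&(W[...,1]>-.1)&(W[...,1]<.03)
        if k.sum(): print(f,"post",k.sum(),np.median(W[k],0),np.ptp(W[k],0))
        for nm,k in (("pin",(z>.074)&(z<.085)),("punch",(z>.1)&(z<.11)),("blk",abs(z-.042)<.004)):
            k=k&(abs(W[...,0]-.56)<.1)&(abs(W[...,1]+.3)<.07)
            if k.sum()>3: print(f,nm,k.sum(),W[k].mean(0).round(4),np.ptp(W[k],0).round(4))
E
python3 b.py; python3 -c "
import cv2,numpy as np
cv2.imwrite('pics/w01.png',cv2.resize(np.hstack([cv2.imread('pics/w0.png'),cv2.imread('pics/w1.png')]),None,fx=.71,fy=.71))"
```

```text
[0.49996348 0.05990538 0.35963882] 2.1083
fence_pivot [([0.5301, 0.0915, 0.0418], 0.66)]
fence_hole [([0.5567, 0.0575, 0.0604], 0.95)]
fence_post [([0.5588, 0.0602, 0.0591], 0.44)]
[ 0.54032175 -0.27898128  0.32032621] 3.6083
pin_grip [([0.593, -0.3021, 0.0793], 0.77), ([0.6249, -0.2123, 0.0734], 0.67)]
punch_grip [([0.53, -0.2887, 0.1029], 0.51)]
scene0 post 101 [ 0.57242685 -0.03263605  0.08074597] [0.01379765 0.01588443 0.03690107]
scene0 pin 92 [ 0.5743 -0.3002  0.0794] [0.0764 0.0243 0.0107]
scene0 punch 40 [ 0.5341 -0.2932  0.1048] [0.0147 0.0151 0.0091]
scene0 blk 711 [ 0.5534 -0.2997  0.0433] [0.1297 0.0716 0.008 ]
side0 post 132 [ 0.57583181 -0.03613108  0.08178499] [0.0356665  0.0640224  0.03945454]
side0 pin 164 [ 0.5794 -0.3034  0.0802] [0.0761 0.0245 0.0107]
side0 punch 76 [ 0.5358 -0.2945  0.1064] [0.0137 0.0164 0.0097]
side0 blk 1514 [ 0.5612 -0.302   0.0438] [0.1318 0.0725 0.0079]
w0 post 188 [ 0.57414646 -0.02477317  0.09030976] [0.01388691 0.01431477 0.03572324]
w0 pin 298 [ 0.5775 -0.2936  0.0785] [0.0762 0.0264 0.0108]
w0 blk 2724 [ 0.56   -0.2901  0.0414] [0.1306 0.0724 0.0079]
w1 post 404 [ 0.57531672 -0.03310642  0.08717212] [0.01717287 0.0207867  0.03634724]
w1 pin 261 [ 0.5905 -0.2997  0.0791] [0.078  0.0271 0.0106]
w1 punch 155 [ 0.5354 -0.2902  0.1057] [0.0151 0.0143 0.0077]
w1 blk 3233 [ 0.5602 -0.2946  0.042 ] [0.1322 0.0711 0.0076]
```

View pics/w01.png

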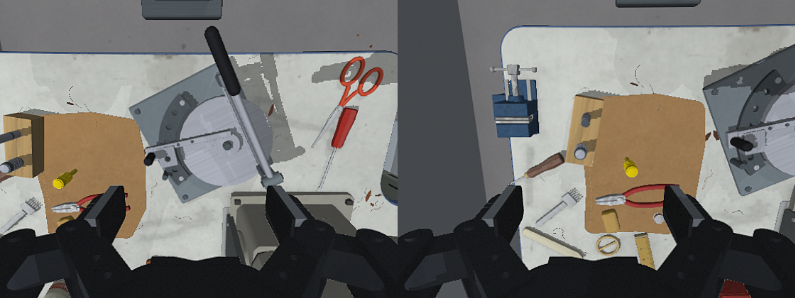

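```bash
python3 - <<'E'
from h import *
from b import ortho
from scipy.optimize import least_squares
D=np.load("w0.npz",allow_pickle=True);W=D["W"];im=D["im"]
z=W[...,2]
roi=(abs(W[...,0]-.52)<.2)&(abs(W[...,1]-.06)<.2)
h,e=np.histogram(z[roi],bins=np.arange(-.005,.1,.002)); print([(round(a,3),b) for a,b in zip(e,h) if b>300])
k=roi&(abs(z-.04)<.003); P=W[k][:,:2]
# circle: boundary fit through pts by maximising count inside r=.095
from scipy.spatial import ConvexHull
best=max(((np.hypot(*(P-[x,y]).T)<.097).sum()-0*x,x,y) for x in np.arange(.46,.56,.002) for y in np.arange(.05,.15,.002)); print("table",best)
b=roi&(z>.008)&(z<.032)
pts=(W[b][:,:2]*1000).astype(np.float32); print(cv2.minAreaRect(pts))
o=ortho(W,im,.36,.66,-.08,.26,s=2)
cv2.imwrite("pics/o0.png",cv2.medianBlur(cv2.dilate(o,np.ones((3,3))),3)[...,::-1])
E
```

```text
[(np.float64(-0.003), np.int64(3476)), (np.float64(-0.001), np.int64(16401)), (np.float64(0.001), np.int64(6883)), (np.float64(0.003), np.int64(396)), (np.float64(0.015), np.int64(543)), (np.float64(0.017), np.int64(1629)), (np.float64(0.019), np.int64(4961)), (np.float64(0.021), np.int64(708)), (np.float64(0.037), np.int64(1458)), (np.float64(0.039), np.int64(8904)), (np.float64(0.041), np.int64(1848)), (np.float64(0.051), np.int64(721)), (np.float64(0.053), np.int64(487)), (np.float64(0.055), np.int64(330)), (np.float64(0.057), np.int64(656)), (np.float64(0.059), np.int64(633))]
table (np.float64(9909.0), np.float64(0.556), np.float64(0.12400000000000007))
((561.0888671875, 64.36793518066406), (330.8087158203125, 317.35906982421875), 89.86685943603516)
```

View pics/o0.png

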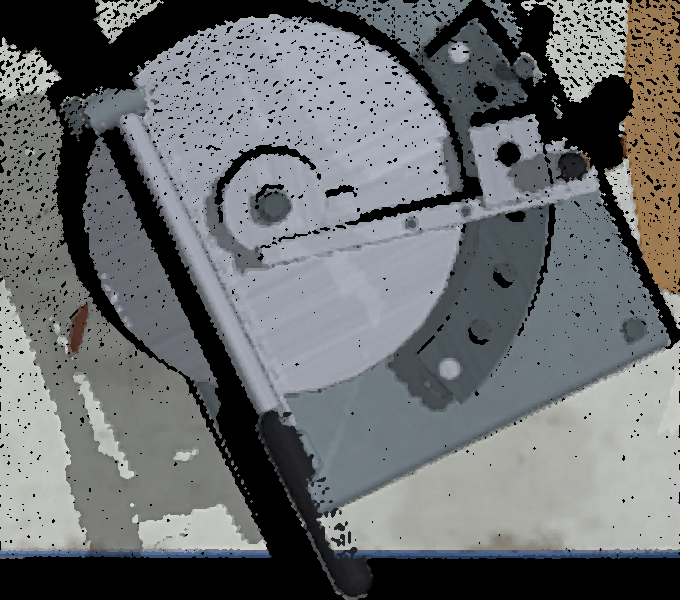

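The rectified top view shows the pivot at about (0.5575, 0.123), the lug hole at (0.584, 0.006), the post at (0.577, -0.026), and trimmer yaw of about 27°. That puts the fence at the first click, so it needs two more. I'll take one settled look, then grip the post.

```bash
python3 - <<'E'
from h import *
from b import ortho
m.move_ptp([.62,0.03,.30],down(np.pi/2)); m.dwell(.5)
im,d,W=cloud("wrist"); np.savez("w2.npz",im=im,W=W,d=d)
z=W[...,2]
k=(z>.090)&(z<.1)&(abs(W[...,0]-.575)<.03)&(abs(W[...,1]+.03)<.03)
print("post",k.sum(),W[k].mean(0),np.ptp(W[k],0))
def hub(z0,z1,c,r): 
    k=(z>z0)&(z<z1)&(np.hypot(W[...,0]-c[0],W[...,1]-c[1])<r); return k.sum(),W[k].mean(0).round(4),np.ptp(W[k],0).round(4)
print("pin",hub(.074,.084,(.593,-.302),.03)); print("punch",hub(.1,.11,(.535,-.29),.03))
o=ortho(W,im,.40,.66,-.1,.26,s=2); cv2.imwrite("pics/o2.png",cv2.medianBlur(cv2.dilate(o,np.ones((3,3))),3)[...,::-1])
for yaw in (8,-22,188,158):
    q=m.inverse_kinematics([.575,-.03,.1],down(np.deg2rad(yaw))); print(yaw,None if q is None else np.round(q,2))
print(m.current_time(), m.current_ee_pos())
E
```

```text
post 200 [ 0.57744914 -0.0268663   0.09345793] [0.01535039 0.01532884 0.00608309]<stdin>:9: RuntimeWarning: Mean of empty slice.
  ret = um.true_divide(
Traceback (most recent call last):
ValueError: zero-size array to reduction operation maximum which has no identity
```

```bash
python3 - <<'E'
from h import *
from b import ortho
D=np.load("w2.npz");W=D["W"];im=D["im"]
o=ortho(W,im,.46,.62,-.05,.16,s=3); o=cv2.medianBlur(cv2.dilate(o,np.ones((4,4))),3)
cv2.imwrite("pics/o2.png",o[...,::-1])
for yaw in (8,-22,188,158):
    q=m.inverse_kinematics([.575,-.03,.1],down(np.deg2rad(yaw))); print(yaw,None if q is None else np.round(q,2))
print(m.current_time(), m.current_ee_pos())
E
```

```text
8 [-0.13  0.56  1.69 -0.    0.89 -0.27]
-22 [-0.13  0.56  1.69 -0.    0.89  0.25]
188 None
158 None
5.525 [0.6199978  0.02990428 0.29999608]
```

View pics/o2.png

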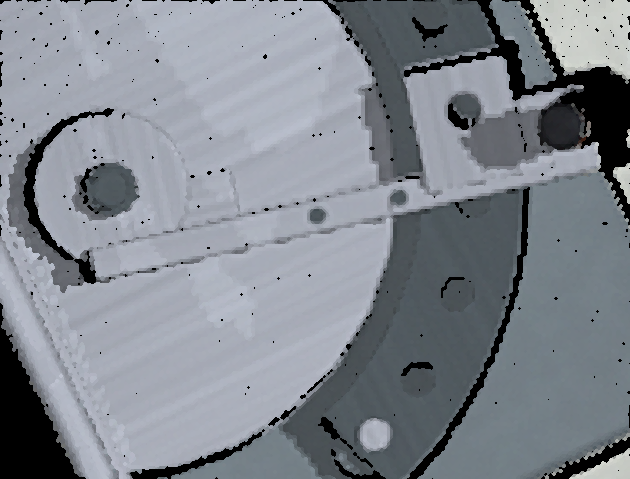

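The plate hole for click 3 is at (458,292) and the lug hole at (465,110) in this view. That puts the plate hole 1 to 1.5° back toward the stop from where the click will leave the lug. Now I grip and swing.

```bash
cat > c.py <<'E'
from h import *
piv=np.array([.5567,.1238]); R=.1518
def pp(phi,r=R): return piv+r*np.array([np.cos(phi),np.sin(phi)])
E
python3 - <<'E'
from c import *
ph0=np.deg2rad(-82.15); yaw0=ph0+np.pi/2
m.set_gripper(.65,30)
p=pp(ph0); m.move_ptp([*p,.14],down(yaw0)); m.move_l([*p,.066],max_speed=.1); print(m.current_force().round(1))
m.set_gripper(0.0,30); print("w",m.current_grip_width(),m.current_force().round(1),m.current_ee_pos())
for i in range(1,7):
    ph=ph0-np.deg2rad(30)*i/6
    m.move_l([*pp(ph),.066],down(ph+np.pi/2),max_speed=.06); print(i,m.current_force().round(1),round(m.current_grip_width(),3))
m.dwell(.2);print(m.current_force().round(1),m.current_ee_pos())
m.set_gripper(.55); m.dwell(.2); print(m.current_force().round(1))
p=m.current_ee_pos(); m.move_l([p[0],p[1],.16],max_speed=.2)
m.move_ptp([.58,0.06,.30],down(np.pi/2)); m.dwell(.4)
im,d,W=cloud("wrist"); np.savez("w3.npz",im=im,W=W,d=d); save("pics/w3.png",im)
z=W[...,2]; c=pp(ph0-np.pi/6)
k=(z>.090)&(z<.1)&(np.hypot(W[...,0]-c[0],W[...,1]-c[1])<.03)
v=W[k].mean(0); print("post",k.sum(),v,np.rad2deg(np.arctan2(*(v[:2]-piv)[::-1])),np.hypot(*(v[:2]-piv)))
from b import ortho
o=ortho(W,im,.40,.62,-.05,.16,s=3); cv2.imwrite("pics/o3.png",cv2.medianBlur(cv2.dilate(o,np.ones((4,4))),3)[...,::-1])
print([ (r["at"],r["confidence"]) for r in m.look_for("wrist","fence_hole")])
print(m.current_time())
E
```

```text
[0.6 0.1 0. ]
w 0.19736895678520006 [-6.2 -0.5  7.5] [ 0.57698908 -0.02671997  0.06650797]
1 [-0.2  0.3  5.4] 0.195
2 [-2.3 -0.1  7.7] 0.195
3 [-5.6  1.2 10.7] 0.197
4 [ 0.2 -0.1  6.3] 0.195
5 [-1.   0.5  8.5] 0.193
6 [-2.4  1.4  9.2] 0.195
[-2.9  1.5  9.7] [ 0.49960194 -0.01662234  0.06645797]
[-0.2  0.5 -0.7]
post 219 [ 0.49744876 -0.01578372  0.09362387] -113.00050931021794 0.15163879909690806
[([0.5194, 0.0721, 0.062], 0.58)]
14.1667
```

View pics/o3.png

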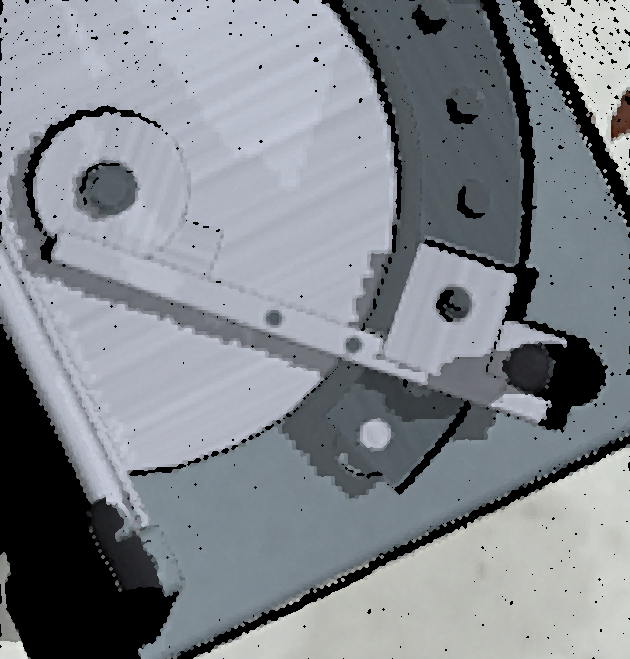

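The fence is at the third click: the lug covers the third hole, with the lug hole at (455,303) and holes 0, 1 and 2 clear. The forces also show two clicks passed. Next I refine the hole position and measure the pin.

```bash
cat >> c.py <<'E'
def rect(cam_c,im,x0,x1,y0,y1,z,s=8):
    X,Y=np.meshgrid(np.arange(x1,x0,-1e-3/s),np.arange(y1,y0,-1e-3/s),indexing="ij")
    uv=proj("wrist",np.stack([X,Y,np.full_like(X,z)],-1).reshape(-1,3),cam_c).reshape(*X.shape,2).astype(np.float32)
    return cv2.remap(im,uv[...,0],uv[...,1],cv2.INTER_CUBIC)
E
python3 - <<'E'
from c import *
c=m.get_calibration("wrist"); im=np.load("w3.npz")["im"]
A=rect(c,im,.495,.545,-.015,.035,.06)
P=rect(c,im,.47,.52,-.04,.01,.095)
m.set_gripper(.6)
m.move_ptp([.66,-.29,.27],down(np.pi/2)); m.dwell(.4)
c=m.get_calibration("wrist"); im,d,W=cloud("wrist"); z=W[...,2]
for n,z0,z1,x,y in (("pin",.0745,.084,.595,-.30),("punch",.1,.11,.535,-.29)):
    k=(z>z0)&(z<z1)&(np.hypot(W[...,0]-x,W[...,1]-y)<.025); print(n,k.sum(),W[k].mean(0).round(4) if k.any() else "",np.ptp(W[k],0).round(4) if k.any() else "")
B=rect(c,im,.57,.62,-.325,-.275,.078)
cv2.imwrite("pics/r.png",cv2.resize(np.hstack([A,B]),None,fx=1,fy=1)[...,::-1]); print(A.shape)
print(m.current_time(),m.current_ee_pos())
E
```

```text
pin 397 [ 0.5949 -0.3006  0.079 ] [0.0206 0.0205 0.0066]
punch 283 [ 0.5367 -0.2905  0.1058] [0.0148 0.0136 0.0078]
(401, 400, 3)
16.1917 [ 0.66006838 -0.28976132  0.27008949]
```

View pics/r.png

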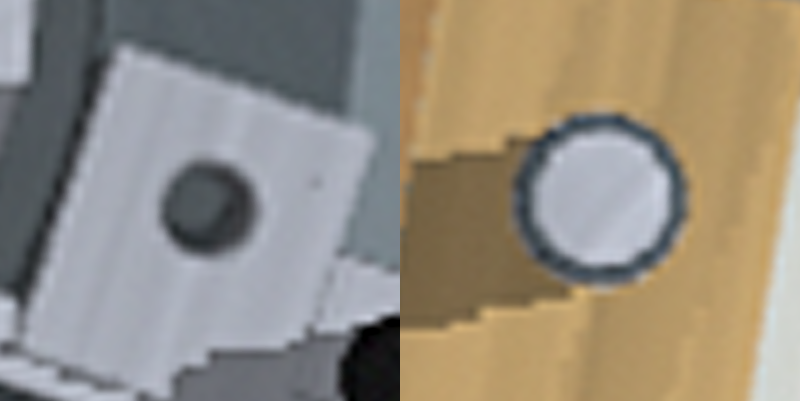

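```bash
cat >> c.py <<'E'
hole=np.array([.5190,.0089]); NOSE=.041   # nose = TCP z - NOSE
YAW=np.deg2rad(-18.5)
def lower(x,y,z0,z1,step,fmax,f0,v=.04):
    """step down from z0 to z1 until upward force exceeds fmax; returns (z,f)"""
    z=z0
    while z>z1+1e-6:
        z=max(z-step,z1); m.move_l([x,y,z],max_speed=v)
        f=m.current_force()-f0
        if f[2]>fmax: return z,f
    return z,f
E
python3 - <<'E'
from c import *
p=[.5951,-.3001]; D=down(np.deg2rad(80))
m.move_ptp([*p,.13],D); m.move_l([*p,.047],max_speed=.1); print(m.current_force().round(1))
m.set_gripper(0,60); print("w",m.current_grip_width()*85,m.current_ee_pos().round(4),m.current_force().round(1))
m.move_l([*p,.15],max_speed=.12); print("w",m.current_grip_width()*85)
m.move_ptp([*hole,.15],down(YAW)); m.move_l([*hole,.109],max_speed=.1); m.dwell(.3)
f0=m.current_force(); np.save("f0.npy",f0); print("f0",f0.round(2),m.current_time(),m.current_ee_pos())
im,d=m.grab_frame("wrist"); save("pics/w5.png",im)
E
```

```text
[-0.3  0.  -0.9]
w 19.896411164168025 [ 0.5954 -0.3003  0.0478] [-0.9  0.3  6.2]
w 20.228074736191726
f0 [ 1.13 -0.4  -1.26] 21.9833 [0.51922031 0.00888803 0.10944051]
```

View pics/w5.png

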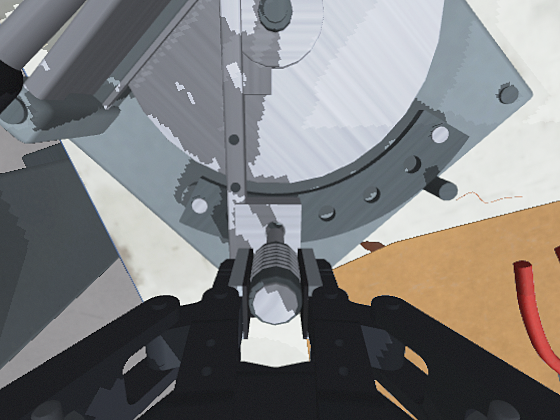

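The pin is held upright with its nose at about (275,230), over the lug hole. Next I insert it and probe the plate.

```bash
python3 - <<'E'
from c import *
f0=np.load("f0.npy")
z,f=lower(*hole,.109,.088,.003,4,f0); print("z",z,"nose",z-NOSE,f.round(1),m.current_ee_pos().round(4))
if z<.0885:
    z,f=lower(*hole,z,.077,.001,5,f0); print("plate? z",z,"nose",z-NOSE,f.round(1),m.current_ee_pos().round(4))
print(m.current_ft_torque().round(2),m.current_grip_width()*85,m.current_time())
E
```

```text
z 0.088 nose 0.04699999999999999 [-0.6  0.8  1.2] [0.5189 0.0089 0.0878]
plate? z 0.08099999999999999 nose 0.03999999999999999 [-2.2 -0.4  5.6] [0.5192 0.0089 0.0813]
[-0.02  0.21  0.06] 20.26475887319867 25.5333
```

```bash
python3 - <<'E'
from c import *
f0=np.load("f0.npy"); v=hole-piv; r=np.hypot(*v); ph=np.arctan2(v[1],v[0])
for s in [2,3,3.8,4.6,5.4,6.2,7]:
    a=ph+s/1000/r; q=pp(a,r)
    m.move_l([*q,.0822],down(YAW+a-ph),max_speed=.03)
    z,f=lower(*q,.0822,.0785,.00125,7,f0,.03)
    print(s,round(z,4),f.round(1),m.current_ee_pos().round(4),m.current_time())
    if f[2]<5: break
np.save("s.npy",s)
E
```

```text
2 0.0785 [-7.1 -2.5  7.5] [0.5211 0.0081 0.0789] 26.5333
3 0.0785 [-5.8 -1.2  2.8] [0.5219 0.0079 0.0786] 27.5583
```

It dropped past the plate surface at about 3 mm back toward the stop. Now I push it home, watching the forces.

```bash
python3 - <<'E'
from c import *
f0=np.load("f0.npy"); v=hole-piv; r=np.hypot(*v); ph=np.arctan2(v[1],v[0]); s=3.0; z=.0785
t=np.array([-np.sin(ph),np.cos(ph)]) # towards the stop
while z>.0632:
    z-=.0012; a=ph+s/1000/r; m.move_l([*pp(a,r),z],max_speed=.03)
    f=m.current_force()-f0; e=m.current_ee_pos()
    print(round(z,4),s,"ft",round(f[:2]@t,1),"fr",round(f[:2]@(v/r),1),"fz",round(f[2],1),e.round(4))
    if z>.067 and f[2]>15: print("stuck");break
    if z<=.067 and f[2]>14: print("seated?");break
print(m.current_time(),m.current_grip_width()*85)
E
```

```text
0.0773 3.0 ft -4.1 fr 3.6 fz 2.2 [0.522  0.0079 0.0773]
0.0761 3.0 ft -2.0 fr 2.8 fz 0.9 [0.522  0.0079 0.076 ]
0.0749 3.0 ft -1.9 fr 2.9 fz 1.3 [0.5219 0.008  0.0748]
0.0737 3.0 ft -2.2 fr 3.2 fz 1.0 [0.522  0.008  0.0736]
0.0725 3.0 ft -1.0 fr 3.3 fz 1.6 [0.522  0.008  0.0724]
0.0713 3.0 ft -1.8 fr 3.6 fz 1.7 [0.522  0.008  0.0713]
0.0701 3.0 ft -1.3 fr 4.4 fz 1.3 [0.5219 0.008  0.07  ]
0.0689 3.0 ft -1.0 fr 4.0 fz 2.3 [0.5219 0.008  0.0688]
0.0677 3.0 ft -0.1 fr 4.7 fz 1.6 [0.5219 0.008  0.0676]
0.0665 3.0 ft -1.4 fr 3.8 fz 1.1 [0.5219 0.008  0.0664]
0.0653 3.0 ft -3.4 fr 4.8 fz 9.0 [0.522  0.0079 0.0657]
0.0641 3.0 ft -7.0 fr 7.0 fz 23.7 [0.5224 0.0078 0.0656]
seated?
30.5583 19.90973055497018
```

```bash
python3 - <<'E'
from c import *
m.set_gripper(.5); m.dwell(.2); e=m.current_ee_pos(); print(m.current_force().round(1),e.round(4))
m.move_l([e[0],e[1],.15],max_speed=.12)
m.move_ptp([.60,0.06,.28],down(np.pi/2)); m.dwell(.4)
im,d,W=cloud("wrist"); z=W[...,2]; save("pics/w6.png",im)
g=(np.hypot(W[...,0]-.522,W[...,1]-.008)<.016)&(z>.085); print("grip top",g.sum(),W[g].mean(0).round(4),np.percentile(W[g][:,2],[50,90,99]).round(4))
l=(np.hypot(W[...,0]-.522,W[...,1]-.008)<.024)&(abs(z-.06)<.006); print("lug z",np.median(z[l]))
# local plane of top
T=W[g&(z>.09)]; A=np.c_[T[:,:2]-T[:,:2].mean(0),np.ones(len(T))]; print("tilt",np.linalg.lstsq(A,T[:,2],rcond=None)[0].round(3))
im2,_=m.grab_frame("side"); 
cv2.imwrite("pics/fin.png",np.hstack([cv2.resize(im[60:340,60:400],(400,330)),cv2.resize(im2[110:365,160:390],(366,330),interpolation=cv2.INTER_CUBIC)])[...,::-1])
print(m.current_time())
E
```

```text
[ 0.1 -0.3 -0.4] [0.5218 0.0081 0.064 ]
grip top 483 [0.5211 0.0098 0.0961] [0.0969 0.0986 0.0995]
lug z 0.05978943853156426
tilt [ 0.008 -0.065  0.097]
34.025
```

View pics/fin.png

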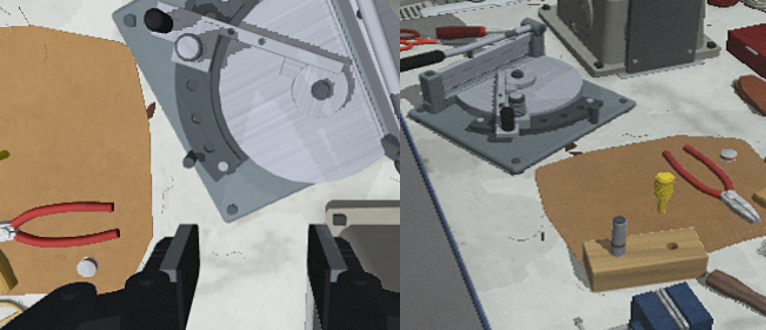

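The pin is in the lug and the punch stands in the block. The grip top reads 97 mm where 96 mm would be flush, and the fit shows a possible slight tilt. I'll press on its top with shut fingers to make sure, then re-check.

```bash
python3 - <<'E'
from c import *
q=[.5218,.0085]
m.set_gripper(0,40); m.move_ptp([*q,.13],down(YAW)); m.move_l([*q,.101],max_speed=.1); m.dwell(.2); f0=m.current_force()
z,f=lower(*q,.101,.0905,.0007,16,f0,.03); print(z,f.round(1),m.current_ee_pos().round(4))
m.move_l([*q,.15],max_speed=.12)
m.move_ptp([.55,0.06,.28],down(np.pi/2)); m.dwell(.4)
c=m.get_calibration("wrist"); im,d,W=cloud("wrist"); z=W[...,2]
g=(np.hypot(W[...,0]-.5215,W[...,1]-.009)<.009)&(z>.085); T=W[g]; print("grip top",g.sum(),T.mean(0).round(4),np.percentile(T[:,2],[10,50,90]).round(4))
A=np.c_[T[:,:2]-T[:,:2].mean(0),np.ones(len(T))]; print("tilt",np.linalg.lstsq(A,T[:,2],rcond=None)[0].round(3))
for n,lo,hi,x,y,rr in (("lug",.054,.066,.522,.009,.022),("post",.09,.1,.5,-.017,.02),("punch",.1,.11,.5367,-.2905,.02)):
    k=(np.hypot(W[...,0]-x,W[...,1]-y)<rr)&(z>lo)&(z<hi); print(n,k.sum(),np.median(W[k],0).round(4))
A=rect(c,im,.495,.555,-.025,.035,.06,6);B=rect(c,im,.495,.555,-.025,.035,.096,6); cv2.imwrite("pics/fin2.png",np.hstack([A,B])[...,::-1])
print(m.current_time())
E
```

```text
0.09399999999999994 [-4.1 -1.  19.5] [0.5232 0.0082 0.0958]
grip top 272 [0.5213 0.0092 0.0975] [0.096  0.0976 0.0988]
tilt [-0.002 -0.062  0.098]
lug 561 [0.512  0.0149 0.0598]
post 231 [ 0.4995 -0.017   0.0937]
punch 0 [nan nan nan]
41.8833
  return _methods._mean(a, axis=axis, dtype=dtype,
  ret = um.true_divide(
```

View pics/fin2.png

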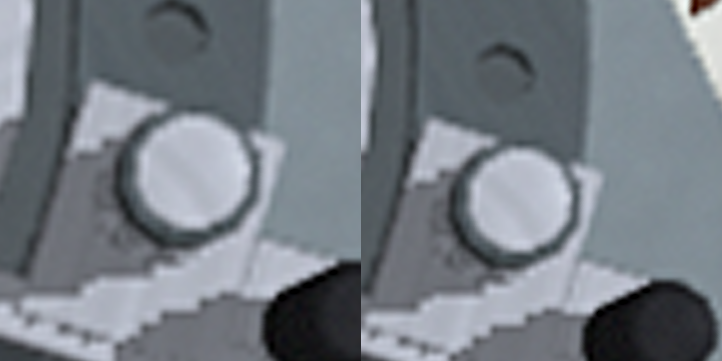

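```bash
python3 - <<'E'
from c import *
S={}
for i in range(4):
    im,d,W=cloud("wrist"); z=W[...,2]
    for n,x,y,z0,z1,rr in (("pin",.5213,.0092,.09,.105,.007),("post",.4995,-.017,.09,.105,.006),("lug",.517,.009,.055,.065,.024),("plate",.535,.0075,.03,.045,.03)):
        g=(np.hypot(W[...,0]-x,W[...,1]-y)<rr)&(z>z0)&(z<z1); T=W[g]
        if len(T)<20: continue
        A=np.c_[T[:,:2]-T[:,:2].mean(0),np.ones(len(T))]; S.setdefault(n,[]).append(np.linalg.lstsq(A,T[:,2],rcond=None)[0])
for n in S: print(n,np.mean(S[n],0).round(4),np.std(S[n],0).round(4))
im2,_=m.grab_frame("side"); cv2.imwrite("pics/s2.png",cv2.resize(im2[160:240,190:300],(770,560),interpolation=cv2.INTER_CUBIC)[...,::-1])
print(m.current_time())
E
```

```text
pin [ 0.0003 -0.022   0.0979] [0.0078 0.0152 0.    ]
post [ 0.0316 -0.0461  0.0942] [0.0181 0.014  0.0001]
lug [0.0227 0.0027 0.0594] [0.001  0.0017 0.    ]
plate [-0.0152 -0.005   0.0395] [0.0019 0.0012 0.    ]
42.1333
```

View pics/s2.png

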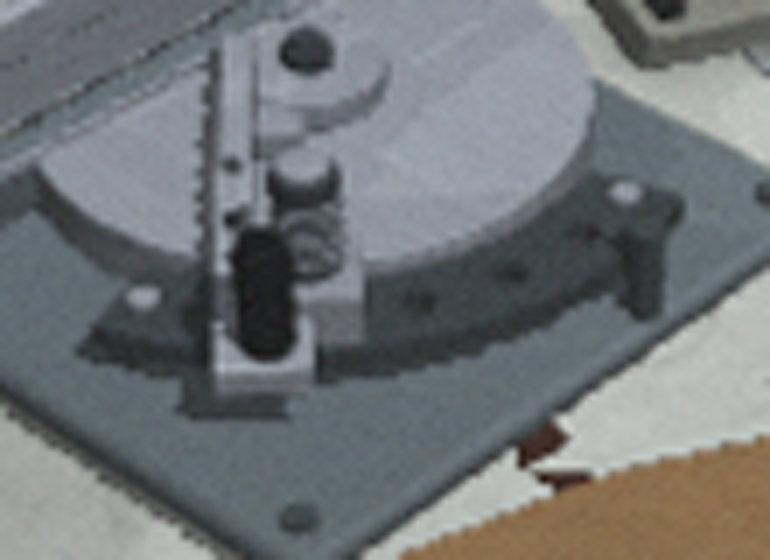

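```bash
python3 - <<'E'
from c import *
q=[.5215,.009]
m.move_ptp([*q,.125],down(YAW)); m.move_l([*q,.0995],max_speed=.1); m.dwell(.15); f0=m.current_force()
z=.0995
while z>.093:
    z-=.0006; m.move_l([*q,z],max_speed=.03); f=m.current_force()-f0; print(round(z,4),m.current_ee_pos()[2].round(4),f[2].round(1))
    if f[2]>24: break
m.move_l([*q,.14],max_speed=.15); m.dwell(.2)
print(m.current_force().round(1),m.current_time())
E
```

```text
0.0989 0.0991 0.0
0.0983 0.0983 -2.0
0.0977 0.0976 -0.3
0.0971 0.0971 -1.2
0.0965 0.0965 -0.8
0.0959 0.0961 3.0
0.0953 0.096 8.0
0.0947 0.0959 14.4
0.0941 0.0959 21.9
0.0935 0.0958 26.5
[-0.3  0.8 -0.5] 47.4333
```

The first contact is at 96.1 mm and it stays stiff after that, so the grip is flush (60 + 36 mm). I'm handing in.

```bash
python3 - <<'E'
from c import *
m.move_l([.5215,.009,.2],max_speed=.2)
m.grab_frame("scene"); print([(np.round(r["at"],3),r["confidence"]) for r in m.look_for("scene","punch_grip")][:1])
print(m.current_time(), m.sign_off())
E
```

```text
[(array([ 0.53 , -0.296,  0.081]), 0.45)]
the job is handed in; nothing more can be done
47.9833 None
```

The fence is set to the third click, the lock pin is home, and I handed the job in at 48 s of the 64 s allowed.

- **Fence:** It started at the first click. I swung it by the post two clicks on, to the third. The wrist image showed the lug over the third plate hole, with the earlier holes clear.
- **Pin:** I took it from the block and put it through the lug, where it landed on the plate as expected. Rocking the fence about 3 mm back towards the stop let it drop, and I pushed it down until the grip met the lug.
- **Flush check:** Touching the top with shut fingers met it at 96.1 mm and only gave to 95.8 mm under 26 N. Flush is 96 mm.
- **Disagreeing readings:** The depth camera put the grip top at 97–98 mm. It had also read about 1 mm high on the same pin in the block, so I trusted the touch. An apparent tilt of the grip top was no larger than the same error on the hand post.
- **Punch:** The last scene check still found it standing in the block, though with a low confidence of 0.45. I left the yellow look-alike alone.
- **Robot:** The arm was clear of everything at hand-in.

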